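# Hold the fume extractor's spring gate half open

## Task

On the soldering bench, fold the hinged cover of the fume-extractor intake up until it stands straight upright, and leave it standing there on its own. Then slide the spring-loaded gate by its tab to half of its travel and keep it there with the fingers for the airflow reading: the program finishes while still holding the gate half open. Leave the tip cleaner, the jar and the circuit board where they are.

Things in the scene. Friction and masses are not known exactly. Their poses are not given: they have to be found in the camera images.
- intake: Grey box fixed to the bench, 260 (x) x 220 (y) x 60 mm high, flat deck on top. Origin: centre of its underside. Axes: x = the gate's opening direction (about away from the robot), y = away from the cover's hinge side, z up. On the deck two posts, 12 mm square and 40 mm high, at x = +-122, y = 100 mm; a spring block 22 mm high at x = 93 to 113 mm; a hose stub on the +x face.
- cover (a joint): Cover angle in rad: 0 closed, level over the deck; grows as its free edge rises; pi/2 upright; stop at 1.95. Starts ajar at 0.6 to 0.95, hanging over the gate. Stiff hinge (about 0.35 N m of friction): it stays where it is left. Flat grey panel with a steel strip along its free edge, 220 mm along the hinge, 160 mm from hinge axis to free edge, 6 mm thick (axis in its mid-plane), about 160 g.
- cover_hinge (a point): Middle of the cover's hinge axis, which runs along the intake's x: at (0, -103, 105 mm) in the intake's frame, just over a 14 mm thick, 36 mm high wall along the deck's -y edge. The closed cover reaches from it towards +y.
- cover_edge (a point): Middle of the cover's free edge, in the panel's mid-plane, 160 mm from the hinge axis; moves with the cover.
- gate (a joint): Gate travel in m: 0 = shut, held there by its spring; grows as it slides along the intake's +x; stop at 0.070, fully open; half = 0.035. A steel plate 80 x 84 mm over a 70 mm square duct mouth, upper face 67 mm above the bench. The spring pushes it shut with about 3 N at 0, 7.5 N at half, 12 N at full travel: let go, it springs shut.
- gate_tab (a point): The gate's black upright tab, 12 mm thick (x), 36 mm wide (y), 40 mm high, with a 22 x 44 x 4 mm foot. Point: centre of its underside, 67 mm above the bench; at (-50, 20 mm) in the intake's frame when shut, (-15, 20 mm) at half travel. Axes parallel to the intake's. Can be pinched along x from above, or pushed.
- tip_cleaner: Bystander: black domed soldering-tip cleaner with copper wool, 84 mm in diameter, 90 mm high, loose, standing on the intake's +y side. Origin: centre of its underside.
- flux_jar: Bystander: small jar, 48 mm in diameter, 55 mm high, loose, on the intake's -y side. Origin: centre of its underside.
- board: Bystander: circuit board 60 x 150 x 4 mm with parts up to 12 mm high, lying loose on the intake's -y side. Origin: centre of its underside.
- half_mark (a point): Point on the deck under the middle of the tab when the gate is at half travel: at (-15, 20, 60 mm) in the intake's frame. In line with it across the gate, a steel pin 6 mm wide and 8 mm high stands on each of the two 12 mm high guide rails (at y = 68 and -28 mm).

How it is judged:
On the way, in this order (a step that is already met when the one before it is completed fails the run):
1. the cover stands upright (within 8 degrees) with the gate still shut (value of joint cover between 1.43 and 1.71 rad and value of joint gate below 0.01 m), for 0.3 s.
2. the fingers hold the gate at half travel (within 6 mm) (value of joint gate between 0.029 and 0.041 m and contact force between the fingers and gate above 2 N), for 0.5 s.
At the end, for the whole second after the job is handed in: The gate is held still at half travel (35 mm, within 6 mm) by the fingers pressing on its tab with more than 2 N, and the cover stands upright (90 degrees, within 8 degrees) on its own, touched by nothing (all of step 2 and velocity of joint gate between -0.01 and 0.01 m/s and value of joint cover between 1.43 and 1.71 rad and not (contact force between anything else and cover above 0.3 N)); the arm keeps its last pose, push and grip.
It fails at once if a bystander (tip cleaner, jar, board) is moved more than 30 mm or tipped (distance of any of tip_cleaner, flux_jar, board from where it was at the start of the episode above 0.03 m or angle between any of tip_cleaner, flux_jar's own z axis and vertical above 0.5 rad).
It also fails if it takes over 45 s, if anything falls off the work surface, if the arm or the gripper's body presses on something with over 40 N, if the wrist force passes 120 N, or if a joint passes its speed limit or range.

## Robot

A 6-joint arm with a two-finger parallel gripper is mounted at the origin on the work surface. World frame = base frame: x ahead of the robot, y to its left, z up, the work surface at z = 0. Lengths are in m, angles in rad, forces in N, time in s.
With the tool pointing down it reaches from about 0.3 to 0.85 m from the base axis. Payload 5.4 kg.
Tool frame: the origin (TCP) lies at the very end of the fingers, on their centre line; the grasp point (between the pads) lies 19 mm behind it; z points along the fingers, y is the line along which they close (so a half turn about z gives the same grasp; the last joint's range is limited). The gripper opens to 85 mm and grips with 20 to 120 N. Pads are 22 mm wide; open, the fingers measure 114 mm over their backs; the gripper's body (76 mm by 85 mm) begins 54 mm behind the grasp point. The pads swing forward as they close: fully open they stand 13 mm farther back than shut.
Start: joints at [-1.472, 0.158, 1.597, -0, 1.386, -0.21], TCP at [0.175, -0.548, 0.231] pointing down, gripper open.
Joint ranges: [-2.91, 2.91], [-0.94, 2.29], [0.18, 2.7], [-1.29, 4.43], [0.17, 2.64], [-3, 3]. Speed limits (rad/s): [2.57, 2.57, 3.14, 3.14, 3.14, 3.14].

## Interface

Orientations are given as a unit quaternion [w, x, y, z].
In Python, from station import ctrl gives the robot as it stands.
- The arm moves only by the tool drive_tool, never from a script. Its argument "rows" is a list of rows, each a list of 5 numbers: the shift along the tool's x, y, z in cm, then the turn about the tool's z in degrees, then the closure, from -1 (fully open) to 1 (shut). In form: [[x, y, z, roll, gripper], ...]. A call has exactly 5 rows; each row is the pose to reach, as a shift and turn from the pose commanded when the call began, along the tool's axes at that moment; what a row does not reach only later rows make up. A row lasts 1/10 s, in which the tool goes at most 50 mm and 8.59 degrees, less where a joint would pass 70% of its speed; a pose out of reach is approached as far as the arm can. A call with a gripper value outside its range is refused whole. The fingers move at their own pace and stop on an object; "newtons" is the grip in N (left out, the last holds). Time passes only in rows, so rows that repeat a pose let the fingers close, or fill a call up. It gives the time, the measured TCP pose, the force, the opening and the grip force at its end, in the units of the state.
- ctrl.observe(): the state, without advancing time (a new reading comes with each control period).
- ctrl.grab_frame(name): name is "side" or "top" or "wrist"; returns the picture (480x640x3 uint8, blue, green, red); there is no depth.
- ctrl.get_calibration(name): a dict with "fx", "fy", "cx", "cy" (pixels), "cam_to_world" (4x4, takes a point from camera to world coordinates). Camera axes: x right, y down, z forward; pixel columns grow to the right and rows downward; lengths in m; the calibration is good to about 2 mm. A picture is of the moment at which its call begins: read the wrist's pose just before it. get_calibration takes no time and is no camera call; for the wrist camera it gives the pose at the moment of the call.
- ctrl.finish_job(): hands the job in; it is judged then, once.
Trained networks look in the newest picture that a camera, given by its name, has taken for a name from the list of things; names that differ only in an ending like _2 or _b are one class to them, and where a whole thing is asked for, a point or a joint stands for the part that bears it (a point fixed in the world has none). Each returns a list of dicts, best first, with "score" (0 to 1); they miss things now and then, are a little off and sometimes report something else, mostly with a low value. They report only what shows in the picture. A call takes as long as a camera call.
- ctrl.search_frame(camera, thing): "bbox" ([left, top, width, height] in pixels, round what is visible of it).
The state is a dict: "t": time; "qpos": joint angles; "qd": joint speeds; "effort": joint torques, N m; "eef_pos": TCP position; "ee_rot": TCP orientation; "wrist_force": force on the tool from outside, world axes, zero at the start; "wrist_torque": the same for the moment, N m; "width": finger opening in m; "grip_force": force on a finger pad.
Only numpy, scipy, OpenCV 4.12 (cv2) and the standard library are available. Lean on these libraries where they do the work, as an engineer would, in place of code of your own. Each camera call takes 0.05 s, during which the arm holds its last target. There are 200 camera calls.

## Working session

There is one attempt and no reset: what is moved stays moved. The work goes in short steps, Python scripts to look and compute and a tool call to move; the robot and the scene stay as the last step left them, time stands still between calls to the robot, and variables do not carry over. Pictures are saved under pics/ and viewed, at most 10 in all, crops included, and the job is handed in when it is done.

Besides the shell and the picture viewer there is one more tool, called after "Request:" by a JSON object that holds its "method" and its "body", one argument or row to a line. drive_tool: Moves the arm, as the interface text tells. Its arguments: {"type":"object","properties":{"rows":{"type":"array","items":{"type":"array","items":{"type":"number"}}},"newtons":{"type":"number"}},"required":["rows"]}

```bash
ls; mkdir -p pics; python3 - <<'E'
from station import ctrl
import cv2,numpy as np
np.set_printoptions(precision=4,suppress=True)
o=ctrl.observe();print(o['t'],o['eef_pos'],o['ee_rot'],o['width'])
for c in ['top','side']:
    im=ctrl.grab_frame(c);cv2.imwrite(f'pics/{c}0.png',im)
    k=ctrl.get_calibration(c);print(c,k)
    for n in ['intake','cover','gate_tab','tip_cleaner','flux_jar','board']:
        print(n,[(d['bbox'],round(d['score'],2)) for d in ctrl.search_frame(c,n)[:2]])
E
```

```text
pics
0.0 [ 0.1747 -0.5472  0.2303] [-0.001   0.9881  0.1538  0.0001] 0.08491781088208833
top {'fx': 574.6213509374548, 'fy': 574.6213509374548, 'cx': 321.35537969561506, 'cy': 238.1696782377608, 'cam_to_world': array([[-0.0059, -0.9941,  0.1086,  0.4804],
       [-1.    ,  0.0059, -0.0005,  0.0263],
       [-0.0002, -0.1086, -0.9941,  1.0461],
       [ 0.    ,  0.    ,  0.    ,  1.    ]])}
intake [([203.5, 133.6, 170.4, 189.6], 0.58)]
cover [([254.4, 154.2, 112.8, 142.2], 0.68)]
gate_tab [([253.9, 245.3, 28.6, 47.0], 0.62)]
tip_cleaner [([125.4, 253.7, 59.0, 50.9], 0.8)]
flux_jar []
board [([389.0, 214.1, 86.3, 38.6], 0.93)]
side {'fx': 509.2656552446532, 'fy': 509.2656552446532, 'cx': 313.1099356671618, 'cy': 230.7735953210536, 'cam_to_world': array([[-0.9316, -0.2307,  0.2808,  0.2864],
       [-0.3629,  0.6315, -0.6852,  0.7288],
       [-0.0192, -0.7403, -0.672 ,  0.7738],
       [ 0.    ,  0.    ,  0.    ,  1.    ]])}
intake [([204.5, 197.9, 155.9, 125.1], 0.96)]
cover [([227.4, 195.7, 128.3, 11.2], 0.74)]
gate_tab [([290.7, 239.8, 48.1, 38.8], 0.64)]
tip_cleaner [([254.7, 338.2, 53.8, 65.7], 0.55)]
flux_jar [([260.0, 184.1, 18.4, 11.0], 0.58)]
board [([319.6, 177.2, 30.0, 26.5], 0.98), ([295.0, 237.3, 43.9, 40.4], 0.58)]
```

View pics/top0.png

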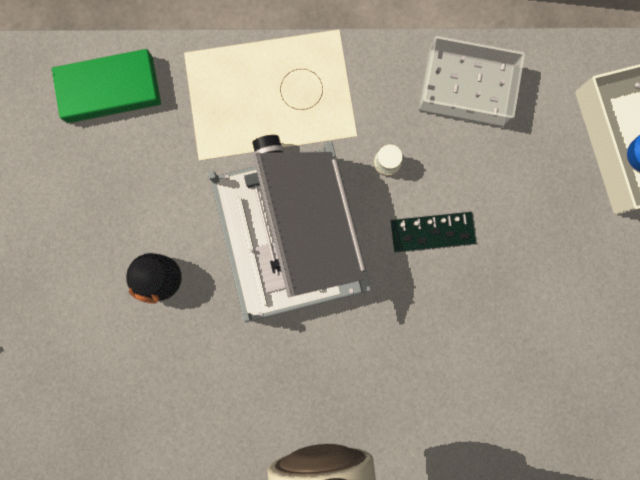

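View pics/side0.png

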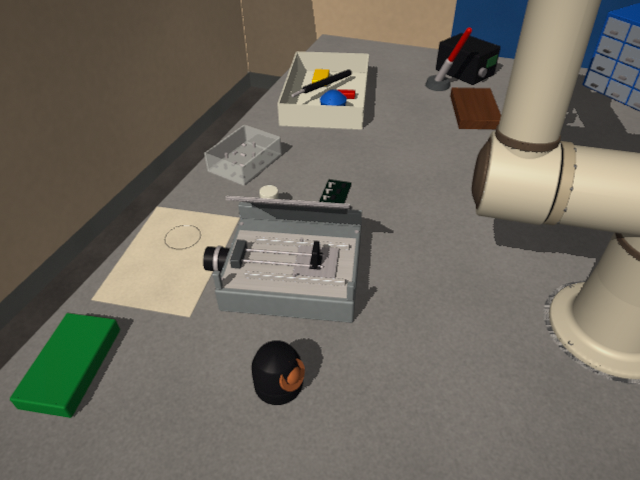

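Top view: posts near (214,178) and (248,317). The free edge runs (258,155)–(292,295) and the hinge (332,152)–(366,290). The tab is at (275,266), the jar at (389,160), the board at (433,231) and the cleaner at (153,277). I'll zoom in to get precise points.

```bash
cat > h.py <<'E'
from station import ctrl
import cv2,numpy as np
np.set_printoptions(precision=4,suppress=True)
def ray(k,u,v,z):
    T=np.array(k['cam_to_world']);d=T[:3,:3]@[(u-k['cx'])/k['fx'],(v-k['cy'])/k['fy'],1]
    return T[:3,3]+d*(z-T[2,3])/d[2]
def proj(k,p):
    T=np.array(k['cam_to_world']);c=T[:3,:3].T@(np.array(p)-T[:3,3])
    return np.array([k['fx']*c[0]/c[2]+k['cx'],k['fy']*c[1]/c[2]+k['cy']])
def W(P,p): # intake pose (x,y,yaw) -> world
    c,s=np.cos(P[2]),np.sin(P[2]);return np.array([P[0]+c*p[0]-s*p[1],P[1]+s*p[0]+c*p[1],p[2]])
E
python3 - <<'E'
from h import *
k=ctrl.get_calibration('top')
a=ray(k,214,178,.1);b=ray(k,248,317,.1);print(a,b,np.linalg.norm(a-b))
yaw=np.arctan2(*(a-b)[[1,0]]);m=(a+b)/2
n=np.array([-np.sin(yaw),np.cos(yaw)])
P=[*(m[:2]-.1*n),yaw];print(P)
im=cv2.resize(cv2.imread('pics/top0.png')[120:340,180:400],None,fx=2.7,fy=2.7,interpolation=cv2.INTER_CUBIC)
def dot(p,c):
    u=(proj(k,W(P,p))-[180,120])*2.7;cv2.circle(im,tuple(int(i) for i in u),3,c,-1)
for x in(-.122,.122):dot((x,.1,.1),(0,0,255))
for x in(-.13,.13):
    for y in(-.11,.11):dot((x,y,.06),(0,255,0))
for x in(-.11,.11):
    dot((x,-.103,.105),(255,0,0))
    for t in(.6,.75,.9):dot((x,-.103+.16*np.cos(t),.105+.16*np.sin(t)),(255,0,255))
dot((-.05,.02,.107),(0,255,255))
cv2.imwrite('pics/z.png',im)
E
```

```text
[0.6862 0.2052 0.1   ] [0.4551 0.1464 0.1   ] 0.2385374184818594
[np.float64(0.5953001902792185), np.float64(0.07886937188918199), np.float64(0.2490963983743294)]
```

View pics/z.png

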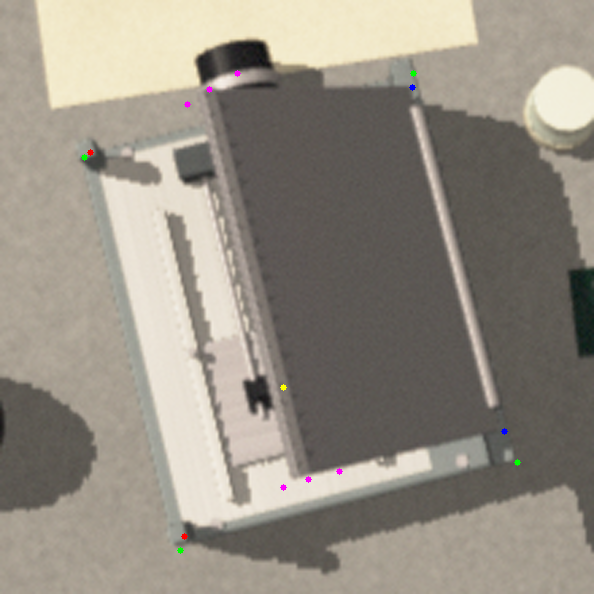

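The model overlays well: hinge, posts and cover edge at about 0.77 rad. I'll check it against the side view.

```bash
python3 - <<'E'
from h import *
k=ctrl.get_calibration('side')
P=[.5953,.0789,.2491]
im=cv2.resize(cv2.imread('pics/side0.png')[180:330,190:380],None,fx=4,fy=4,interpolation=cv2.INTER_CUBIC)
def dot(p,c):
    u=(proj(k,W(P,p))-[190,180])*4;cv2.circle(im,tuple(int(i) for i in u),3,c,-1)
for x in(-.122,.122):dot((x,.1,.1),(0,0,255))
for x in(-.13,.13):
    for y in(-.11,.11):dot((x,y,.06),(0,255,0))
for x in(-.11,.11):
    dot((x,-.103,.105),(255,0,0))
    for t in(.65,.77,.9):dot((x,-.103+.16*np.cos(t),.105+.16*np.sin(t)),(255,0,255))
dot((-.05,.02,.107),(0,255,255));dot((-.05,.02,.067),(0,255,255))
cv2.imwrite('pics/zs.png',im)
t=ctrl.get_calibration('top')
for n,u,v,z in(('jar',389,160,.05),('board',433,231,.01),('clean',150,275,.07)):print(n,ray(t,u,v,z))
for n,p in(('hinge',(0,-.103,.105)),('tabhalf',(-.015,.02,.067)),('tab0',(-.05,.02,.067))):print(n,W(P,p))
E
```

```text
jar [ 0.7277 -0.0947  0.05  ]
board [ 0.6055 -0.177   0.01  ]
clean [0.5259 0.3171 0.07  ]
hinge [ 0.6207 -0.0209  0.105 ]
tabhalf [0.5758 0.0946 0.067 ]
tab0 [0.5419 0.086  0.067 ]
```

View pics/zs.png

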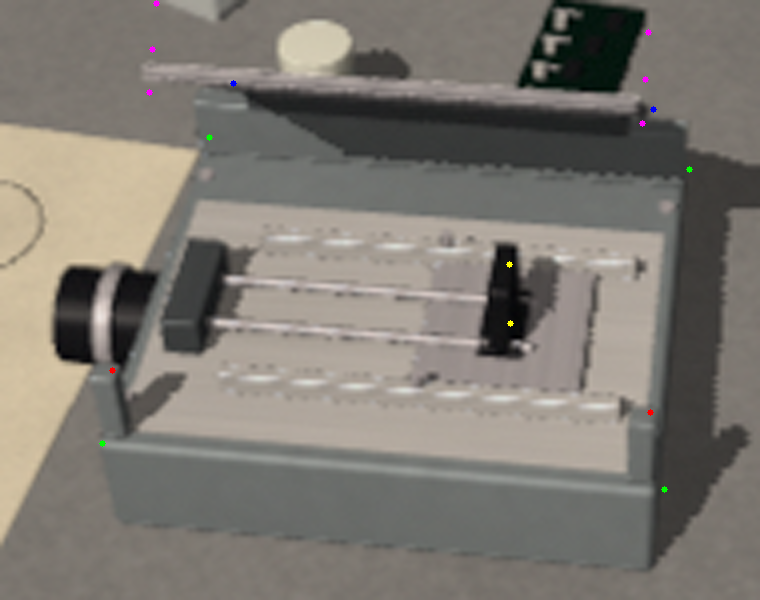

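Request:
{"method": "drive_tool", "body": {
  "rows": [
    [0,0,-3,-8,1],
    [0,0,-6,-16,1],
    [0,0,-9,-24,1],
    [0,0,-10,-32,1],
    [0,0,-10,-40,1]
  ],
  "newtons": 40
}}

```text
t: 1.2
eef_pos: [0.1749, -0.5489, 0.3343]
ee_rot: [0.002, 0.875, 0.485, -0.001]
wrist_force: [0.2, 0.5, 0.3]
width: 0.0122
grip_force: 0.0
```

Request:
{"method": "drive_tool", "body": {
  "rows": [
    [0,0,0,-8,1],
    [0,0,0,-16,1],
    [0,0,0,-24,1],
    [0,0,0,-32,1],
    [0,0,0,-40,1]
  ]
}}

```text
t: 1.7
eef_pos: [0.1747, -0.5478, 0.3313]
ee_rot: [-0.0, 0.656, 0.755, 0.0]
wrist_force: [0.0, -0.2, 0.2]
width: -0.0001
grip_force: 0.0
```

Request:
{"method": "drive_tool", "body": {
  "rows": [
    [0,0,0,-6.5,1],
    [0,0,0,-6.5,1],
    [0,0,0,-6.5,1],
    [0,0,0,-6.5,1],
    [0,0,0,-6.5,1]
  ]
}}

```text
t: 2.2
eef_pos: [0.1747, -0.5478, 0.3313]
ee_rot: [0.0, 0.615, 0.789, -0.0]
wrist_force: [-0.1, -0.5, 0.2]
width: 0.0002
grip_force: 0.0
```

Request:
{"method": "drive_tool", "body": {
  "rows": [
    [3.5,3.5,0,0,1],
    [7,7,0,0,1],
    [10.5,10.5,0,0,1],
    [14,14,0,0,1],
    [17.5,17.5,0,0,1]
  ]
}}

```text
t: 2.7
eef_pos: [0.3021, -0.3335, 0.3314]
ee_rot: [0.0, 0.615, 0.789, -0.0]
wrist_force: [1.9, -0.7, -0.2]
width: -0.0001
grip_force: 0.0
```

Request:
{"method": "drive_tool", "body": {
  "rows": [
    [3.5,3.5,0,0,1],
    [7,7,0,0,1],
    [10.5,10.5,0,0,1],
    [14,14,0,0,1],
    [17.5,17.5,0,0,1]
  ]
}}

```text
t: 3.2
eef_pos: [0.4289, -0.1208, 0.3317]
ee_rot: [0.001, 0.615, 0.789, 0.0]
wrist_force: [0.1, -0.5, 0.9]
width: 0.0001
grip_force: 0.0
```

Request:
{"method": "drive_tool", "body": {
  "rows": [
    [3.5,3.5,0,0,1],
    [7,7,0,0,1],
    [10.5,10.5,0,0,1],
    [14,14,0,0,1],
    [17.5,17.5,0,0,1]
  ]
}}

```text
t: 3.7
eef_pos: [0.5557, 0.092, 0.3315]
ee_rot: [0.0, 0.615, 0.789, 0.0]
wrist_force: [0.7, -0.9, 0.6]
width: 0.0001
grip_force: 0.0
```

Request:
{"method": "drive_tool", "body": {
  "rows": [
    [3.5,3.5,0,0,1],
    [4.3,3.9,0,0,1],
    [4.3,3.9,0,0,1],
    [4.3,3.9,0,0,1],
    [4.3,3.9,0,0,1]
  ]
}}

```text
t: 4.2
eef_pos: [0.582, 0.1397, 0.3318]
ee_rot: [0.0, 0.615, 0.788, -0.0]
wrist_force: [-0.1, -1.0, -0.2]
width: -0.0002
grip_force: 0.0
```

```bash
python3 - <<'E'
from h import *
o=ctrl.observe();print(o['t'],o['eef_pos'],o['ee_rot'],o['qpos'])
im=ctrl.grab_frame('wrist');k=ctrl.get_calibration('wrist')
im0=im.copy()
P=[.598,.078,.249]
def dot(p,c):
    u=proj(k,W(P,p));cv2.circle(im,tuple(int(i) for i in u),3,c,-1)
for x in(-.122,.122):dot((x,.1,.1),(0,0,255))
for x in(-.13,.13):
    for y in(-.11,.11):dot((x,y,.06),(0,255,0))
for x in(-.11,.11):
    for t in(.65,.72,.8):dot((x,-.103+.16*np.cos(t),.105+.16*np.sin(t)),(255,0,255))
dot((-.05,.02,.107),(0,255,255));dot((-.015,.068,.08),(255,255,0));dot((-.015,-.028,.08),(255,255,0))
cv2.imwrite('pics/w1.png',im);print(k['cam_to_world'])
E
```

```text
4.2 [0.582  0.1397 0.3318] [ 0.0003  0.6151  0.7884 -0.    ] [ 0.0341  0.1734  1.384  -0.0004  1.5837 -0.2116]
[[ 0.9699  0.232   0.0743  0.5623]
 [ 0.2437 -0.9249 -0.2919  0.2144]
 [ 0.001   0.3012 -0.9536  0.4745]
 [ 0.      0.      0.      1.    ]]
```

View pics/w1.png

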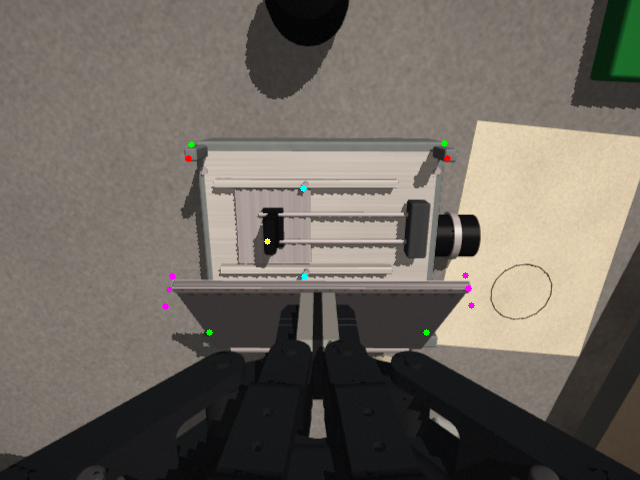

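The pins match at (304,188) and (304,276), and the strip at rows 282–290 gives a cover angle of about 0.73. The pose is good, so I'll descend beside the free edge.

Request:
{"method": "drive_tool", "body": {
  "rows": [
    [0,0,4,0,1],
    [0,0,8,0,1],
    [0,0,12,0,1],
    [0,0,14.2,0,1],
    [0,0,14.2,0,1]
  ]
}}

```text
t: 4.75
eef_pos: [0.5794, 0.1399, 0.1853]
ee_rot: [-0.003, 0.615, 0.789, -0.003]
wrist_force: [0.1, -0.6, -0.5]
width: -0.0002
grip_force: 0.0
```

```bash
python3 - <<'E'
from h import *
o=ctrl.observe();P=[.598,.078,.249];c,s=np.cos(P[2]),np.sin(P[2])
d=o['eef_pos'][:2]-np.array(P[:2]);x=c*d[0]+s*d[1];y=-s*d[0]+c*d[1];z=o['eef_pos'][2];print(x,y,z)
for t in np.arange(.7,1.601,.1).tolist()+[np.pi/2]:
    print(round(t,2),'dx %.2f dz %.2f'%(100*(-.103+.16*np.cos(t)+.003*np.sin(t)+.011-y),-100*(.105+.16*np.sin(t)-.022-z)))
E
```

```text
-0.0028095280560668703 0.06460072811063858 0.1853162597396292
0.7 dx -3.23 dz -0.08
0.8 dx -4.30 dz -1.25
0.9 dx -5.48 dz -2.30
1.0 dx -6.76 dz -3.23
1.1 dx -8.14 dz -4.03
1.2 dx -9.58 dz -4.68
1.3 dx -11.09 dz -5.19
1.4 dx -12.64 dz -5.54
1.5 dx -14.23 dz -5.73
1.6 dx -15.83 dz -5.76
1.57 dx -15.36 dz -5.77
```

Request:
{"method": "drive_tool", "body": {
  "rows": [
    [-1.6,0,0,0,1],
    [-3.2,0,-0.1,0,1],
    [-3.8,0,-0.7,0,1],
    [-4.3,0,-1.2,0,1],
    [-4.9,0,-1.8,0,1]
  ]
}}

```text
t: 5.25
eef_pos: [0.5953, 0.0939, 0.2107]
ee_rot: [0.0, 0.615, 0.789, 0.002]
wrist_force: [-2.3, 5.4, 2.4]
width: 0.0001
grip_force: 3.1
```

Request:
{"method": "drive_tool", "body": {
  "rows": [
    [-0.6,0,-0.5,0,1],
    [-1.2,0,-1.0,0,1],
    [-1.9,0,-1.4,0,1],
    [-2.6,0,-1.9,0,1],
    [-3.2,0,-2.2,0,1]
  ]
}}

```text
t: 5.75
eef_pos: [0.6033, 0.0618, 0.2327]
ee_rot: [0.001, 0.615, 0.789, 0.002]
wrist_force: [-1.8, 5.4, 4.5]
width: -0.0004
grip_force: 2.7
```

Request:
{"method": "drive_tool", "body": {
  "rows": [
    [-0.8,0,-0.3,0,1],
    [-1.5,0,-0.5,0,1],
    [-2.3,0,-0.7,0,1],
    [-3.0,0,-0.9,0,1],
    [-3.7,0,-1.0,0,1]
  ]
}}

```text
t: 6.25
eef_pos: [0.6116, 0.0259, 0.2398]
ee_rot: [0.0, 0.614, 0.789, 0.0]
wrist_force: [-0.2, 4.6, 2.7]
width: -0.0001
grip_force: 1.6
```

Request:
{"method": "drive_tool", "body": {
  "rows": [
    [-0.8,0,-0.1,0,1],
    [-1.5,0,-0.1,0,1],
    [-2.1,0,-0.1,0,1],
    [-2.7,0,-0.1,0,1],
    [-2.7,0,-0.1,0,1]
  ]
}}

```text
t: 6.75
eef_pos: [0.6178, -0.0007, 0.2398]
ee_rot: [0.0, 0.615, 0.789, -0.001]
wrist_force: [-0.3, -0.3, 0.6]
width: 0.0001
grip_force: 0.0
```

```bash
cat >> h.py <<'E'
def loc(o):
    P=[.598,.078,.249];c,s=np.cos(P[2]),np.sin(P[2])
    d=o['eef_pos'][:2]-np.array(P[:2]);return np.array([c*d[0]+s*d[1],-s*d[0]+c*d[1],o['eef_pos'][2]])
E
python3 - <<'E'
from h import *
o=ctrl.observe();print(loc(o),o['wrist_force'])
E
```

```text
[-0.0002 -0.0811  0.2398] [-0.2782 -0.3159  0.6076]
```

```bash
python3 - <<'E'
from h import *
P=[.598,.078,.249]
k=ctrl.get_calibration('side');im=ctrl.grab_frame('side')
im=cv2.resize(im[130:290,190:390],None,fx=4,fy=4-.25,interpolation=cv2.INTER_CUBIC)
for t,c in((1.4,(0,0,255)),(1.5,(0,255,0)),(1.571,(255,0,0)),(1.65,(0,255,255))):
  for x in(-.11,.11):
    u=(proj(k,W(P,(x,-.103+.16*np.cos(t)+.003*np.sin(t),.105+.16*np.sin(t)-.003*np.cos(t))))-[190,130])*[4,3.75]
    cv2.circle(im,tuple(int(i) for i in u),2,c,-1)
cv2.imwrite('pics/s2.png',im)
E
```

```text
(no output)
```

View pics/s2.png

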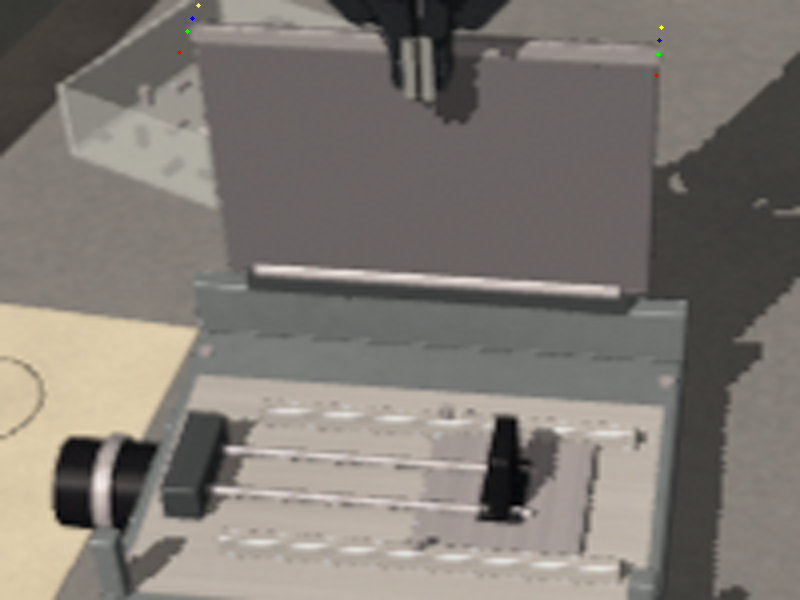

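The cover's top edge runs (193,27) to (660,45), which puts the angle at about 1.52 rad. I'll nudge it 5 mm more, then retreat.

Request:
{"method": "drive_tool", "body": {
  "rows": [
    [-0.2,0,0,0,1],
    [-0.4,0,0,0,1],
    [-0.6,0,0,0,1],
    [-0.6,0,0,0,1],
    [-0.6,0,0,0,1]
  ]
}}

```text
t: 7.3
eef_pos: [0.6191, -0.0053, 0.24]
ee_rot: [-0.0, 0.614, 0.789, -0.0]
wrist_force: [-0.8, 1.2, -0.6]
width: 0.0004
grip_force: 0.6
```

Request:
{"method": "drive_tool", "body": {
  "rows": [
    [0.5,0,0,0,1],
    [2,0,0,0,1],
    [5,-1,0,0,0.2],
    [8,-3,0,0,0.2],
    [10.5,-5,0,0,0.2]
  ]
}}

```text
t: 7.8
eef_pos: [0.544, 0.0863, 0.2404]
ee_rot: [0.0, 0.614, 0.789, 0.0]
wrist_force: [0.1, -0.9, 0.2]
width: 0.0341
grip_force: 0.0
```

```bash
python3 - <<'E'
from h import *
P=[.598,.078,.249]
o=ctrl.observe();print(loc(o),o['wrist_force'],o['width'])
k=ctrl.get_calibration('wrist');im=ctrl.grab_frame('wrist')
def dot(p,c):
    cv2.circle(im,tuple(int(i) for i in proj(k,W(P,p))),2,c,-1)
for x in(-.056,-.044):
  for y in(.002,.038):dot((x,y,.107),(0,0,255))
for y in(.068,-.028):dot((-.015,y,.08),(255,255,0))
for t,c in((1.43,(0,0,255)),(1.571,(255,0,0)),(1.71,(0,255,255))):
  for x in(-.11,.11):dot((x,-.103+.16*np.cos(t),.105+.16*np.sin(t)),c)
cv2.imwrite('pics/w3.png',im)
E
```

```text
[-0.0503  0.0214  0.2404] [ 0.1032 -0.9359  0.1534] 0.034147509896541396
```

View pics/w3.png

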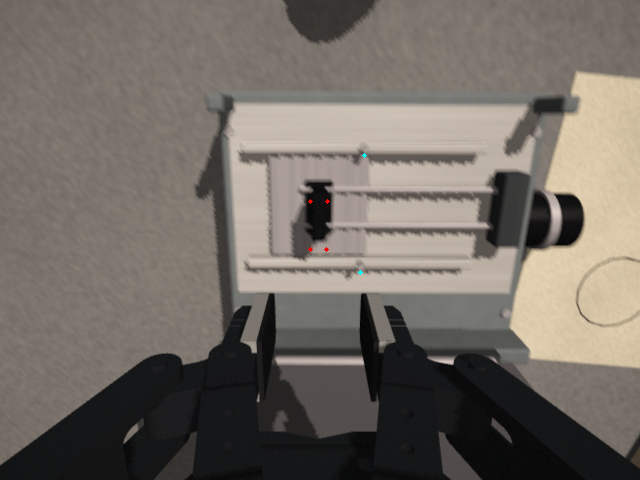

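The pins appear 7 px above the predicted points, probably because the arm was still settling in that frame. I'll recheck at rest, closer to the tab.

Request:
{"method": "drive_tool", "body": {
  "rows": [
    [0,0,2.5,0,0.1],
    [0,0,5,0,0.1],
    [0,0,7,0,0.1],
    [0,0,7,0,0.1],
    [0,0,7,0,0.1]
  ]
}}

```text
t: 8.35
eef_pos: [0.5451, 0.0848, 0.1708]
ee_rot: [0.0, 0.614, 0.789, 0.0]
wrist_force: [0.1, -0.2, 0.3]
width: 0.0385
grip_force: 0.0
```

```bash
python3 - <<'E'
from h import *
P=[.598,.078,.249]
ctrl.grab_frame('wrist')
o=ctrl.observe();print(loc(o),o['wrist_force'],o['width'])
k=ctrl.get_calibration('wrist');im=ctrl.grab_frame('wrist')
def dot(p,c):
    cv2.circle(im,tuple(int(i) for i in proj(k,W(P,p))),2,c,-1)
for x in(-.056,-.044):
  for y in(.002,.038):dot((x,y,.107),(0,0,255))
for y in(.068,-.028):dot((-.015,y,.08),(255,255,0))
for x in(-.122,.122):dot((x,.1,.1),(0,255,0))
cv2.imwrite('pics/w4.png',im)
E
```

```text
[-0.0489  0.0192  0.1717] [ 0.5014  0.319  -0.3283] 0.038339333398528345
```

View pics/w4.png

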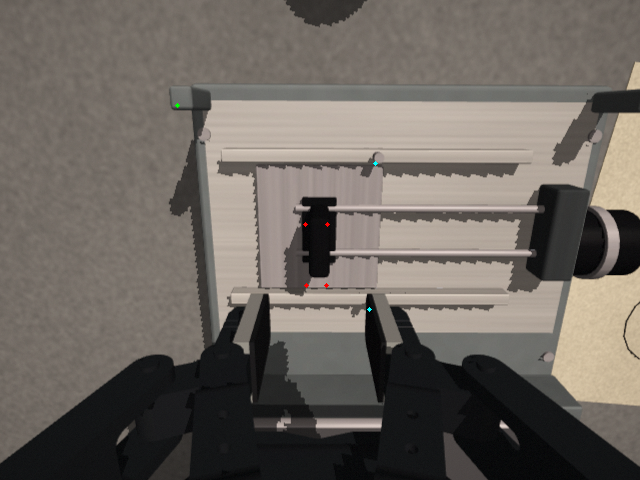

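At rest the tab top sits about 5 mm further +y and 1–2 mm further +x than modelled (tab columns 308–330, tip row 277 against 286). I'll correct for that and descend over the tab.

Request:
{"method": "drive_tool", "body": {
  "rows": [
    [0.5,0.1,2,0,0.1],
    [0.5,0.1,4,0,0.1],
    [0.5,0.1,6,0,0.1],
    [0.5,0.1,8,0,0.1],
    [0.5,0.1,8,0,0.1]
  ]
}}

```text
t: 8.95
eef_pos: [0.5435, 0.0895, 0.0888]
ee_rot: [-0.001, 0.614, 0.789, -0.001]
wrist_force: [-0.5, 0.9, -0.6]
width: 0.0386
grip_force: 0.0
```

Request:
{"method": "drive_tool", "body": {
  "rows": [
    [0,0,0,0,0.5],
    [0,0,0,0,1],
    [0,0,0,0,1],
    [0,0,0,0,1],
    [0,0,0,0,1]
  ],
  "newtons": 70
}}

```text
t: 9.45
eef_pos: [0.546, 0.0893, 0.0926]
ee_rot: [0.001, 0.614, 0.789, 0.001]
wrist_force: [-2.6, -0.7, 6.4]
width: 0.0103
grip_force: 71.1
```

```bash
python3 - <<'E'
from h import *
o=ctrl.observe();print(o['t'],loc(o),o['wrist_force'],o['width'],o['grip_force'])
E
```

```text
9.45 [-0.0476  0.0237  0.0926] [-2.6282 -0.6515  6.3852] 0.010321508707374692 71.11797451972961
```

Request:
{"method": "drive_tool", "body": {
  "rows": [
    [0,0.7,0,0,1],
    [0,1.4,0,0,1],
    [0,2.1,0,0,1],
    [0,2.8,0,0,1],
    [0,3.5,0,0,1]
  ]
}}

```text
t: 9.95
eef_pos: [0.579, 0.0974, 0.0925]
ee_rot: [0.0, 0.614, 0.789, -0.001]
wrist_force: [-7.8, -3.4, 10.9]
width: 0.01
grip_force: 71.6
```

Request:
{"method": "drive_tool", "body": {
  "rows": [
    [0,0,0,0,1],
    [0,0,0,0,1],
    [0,0,0,0,1],
    [0,0,0,0,1],
    [0,0,0,0,1]
  ]
}}

```text
t: 10.45
eef_pos: [0.5789, 0.0974, 0.0926]
ee_rot: [0.0, 0.614, 0.789, -0.0]
wrist_force: [-7.3, -2.3, 8.7]
width: 0.0099
grip_force: 71.5
```

```bash
python3 - <<'E'
from h import *
o=ctrl.observe();print(o['t'],loc(o),o['wrist_force'],o['width'],o['grip_force'])
P=[.597,.082,.249]
for n in('side','wrist'):
  k=ctrl.get_calibration(n);im=ctrl.grab_frame(n)
  def dot(p,c):
    cv2.circle(im,tuple(int(i) for i in proj(k,W(P,p))),1,c,-1)
  for y in(.068,-.028):dot((-.015,y,.08),(255,255,0))
  for t,c in((1.43,(0,0,255)),(1.571,(255,0,0)),(1.71,(0,255,255))):
   for x in(-.11,.11):dot((x,-.103+.16*np.cos(t)+.003,.105+.16*np.sin(t)),c)
  if n=='side':im=cv2.resize(im[130:290,190:390],None,fx=4,fy=3.75,interpolation=cv2.INTER_CUBIC)
  cv2.imwrite(f'pics/{n}5.png',im)
E
```

```text
10.45 [-0.0138  0.0236  0.0926] [-7.2728 -2.2647  8.6727] 0.009859165599611435 71.50102972984314
```

View pics/side5.png

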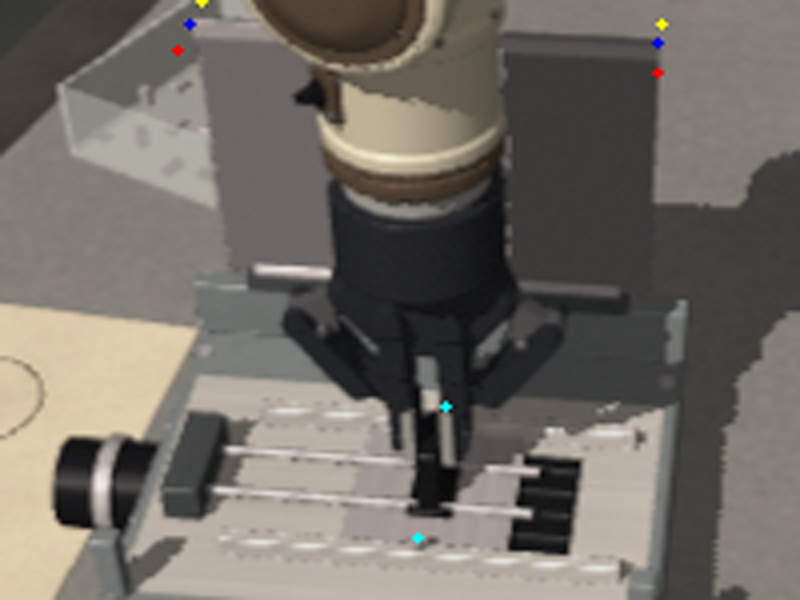

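View pics/wrist5.png

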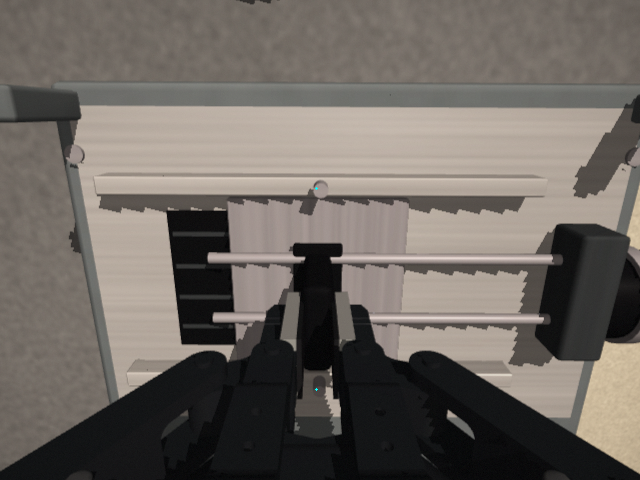

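The wrist view shows the foot centred at column 318, in line with the pins at 319, so the gate is at half travel. In the side view the cover edge sits on the pi/2 marks, and nothing is near the cover. I'll hand it in.

```bash
python3 -c "
from station import ctrl
print(ctrl.finish_job())"
```

```text
the job is handed in; nothing more can be done
None
```

The job is handed in: in the last pictures the cover stood upright on its own and the fingers held the gate at about half travel (tab moved about 34 mm, level with the half-travel pins); the program returned no verdict.

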